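# Tag an out-of-service antenna socket and snap its dust cap on

## Robot

A 6-joint arm with a two-finger parallel gripper is mounted at the origin on the work surface. World frame = base frame: x ahead of the robot, y to its left, z up, the work surface at z = 0. Lengths are in m, angles in rad, forces in N, time in s.
With the tool pointing down it reaches from about 0.25 to 0.775 m from the base axis. Payload 4 kg.
Tool frame: the origin (TCP) lies midway between the tips of the shut fingers; the grasp point (between the pads) lies 19 mm behind it; z points along the fingers, x is the direction in which the jaws open and shut, and the axes are right-handed (so a half turn about z gives the same grasp; the last joint's range is limited). The gripper opens to 94 mm and grips with 3 to 60 N. Pads are 16 mm wide; open, the fingers measure 119 mm over their backs; the gripper's body (75 mm by 177 mm) begins 78 mm behind the grasp point.
Start: joints at [-1.281, 0.087, 1.371, -0, 1.684, -0.103], TCP at [0.211, -0.508, 0.186] pointing down, gripper open.
Joint ranges: [-3.1, 3.1], [-0.76, 2.03], [0.27, 2.55], [-1.08, 4.22], [0.17, 2.65], [-2.57, 2.57]. Speed limits (rad/s): [2.79, 2.79, 3.14, 3.14, 3.14, 3.14].

## Interface

Orientations are given as a unit quaternion [w, x, y, z].
In Python, from station import arm gives the robot as it stands. The module is installed in compiled form; this text tells all that it offers.
- The arm moves only by the tool play_rows, never from a script. Its argument "series" is a list of rows, each a list of 4 numbers: the shift along the tool's x, y, z each as a share of 0.2 m, from -1 to 1, then the turn about the tool's z as a share of 2 pi rad, from -1 to 1. A call has 1 to 8 rows; each row shifts and turns the commanded pose from where the row before left it, along the tool's axes as they then stand; what a row does not reach is not made up. A row lasts 1/12 s, in which the tool goes at most 41.7 mm and 7.16 degrees, less where a joint would pass 70% of its speed; a pose out of reach is approached as far as the arm can. A call with a number of a shift or a turn outside -1 to 1 is refused whole. A call with a gripper value outside its range is refused whole. "hand" is the closure in counts, from 0 (fully open) to 255 (shut), set as the call begins (left out, the last holds). The fingers move at their own pace and stop on an object; the grip force is fixed at half the most. Time passes only in rows, so rows that do not move let the fingers close. It gives the time, the measured TCP pose, the force and the opening at its end, in the units of the state.
- arm.read_state(): the state, without advancing time (a new reading comes with each control period).
- arm.snapshot(name): name is "scene" or "side" or "wrist"; returns a dict with "frame" (400x640x3 uint8, red, green, blue), "K" (3x3 intrinsics, pixels), "k1" (the pictures are not rectified: a ray, as slopes to the right and down, at radius r is drawn at 1 + k1 r^2 times it, then the intrinsics apply), "R" (3x3) and "t" (3): a world point X has camera coordinates R X + t; the wrist camera has in their place "hand_eye" (4x4, takes a point from camera to tool coordinates, whose origin is the TCP and whose axes are the tool frame's). Camera axes: x right, y down, z forward; pixel columns grow to the right and rows downward; lengths in m; the calibration is good to about 2 mm. A picture is of the moment at which its call begins: read the wrist's pose just before it. There is no depth.
- arm.job_done(): hands the job in, once; it reports no verdict.
Trained networks look in a picture, given as the dict that the camera call returned (one of the last four; its "shot" number tells which), for a name from the list of things; names that differ only in an ending like _2 or _b are one class to them, and where a whole thing is asked for, a point or a joint stands for the part that bears it (a point fixed in the world has none). Each returns a list of dicts, best first, with "conf" (0 to 1); they miss things now and then, are a little off and sometimes report something else, mostly with a low value. They report only what shows in the picture. A call takes as long as a camera call. They do not tell look-alikes from the thing itself.
- arm.silhouettes(query, picture): "mask" (400x640 bool, what is visible of it) and "pixel" ([column, row] in pixels, amid what is visible of it).
The state is a dict: "time": time; "qpos": joint angles; "qd": joint speeds; "effort": joint torques, N m; "position": TCP position; "tcp_rot": TCP orientation; "wrist_force": force on the tool from outside, world axes, zero at the start; "moment": the same for the moment, N m; "grip_width": finger opening in m.
Only numpy, scipy, OpenCV 4.12 (cv2) and the standard library are available. Lean on these libraries where they do the work, as an engineer would, in place of code of your own. Each camera call takes 0.05 s, during which the arm holds its last target. There are 200 camera calls.

## Task

Take the one bare antenna socket on the metal RF box out of service: hang the red tag on it, ring over the socket and lying flat on the lid, and let go of the tag. Then press the yellow dust cap straight down onto the same socket until it clicks, and keep pressing it home after the click. Finish while still holding the cap firmly pressed down, with the tag still under it; leave everything else where it is.

Things in the scene. Friction and masses are not known exactly. Their poses are not given: they have to be found in the camera images.
- port: The bare socket, fixed: upright brass barrel on the RF box's lid, the only one of its three sockets with nothing on it. Origin: centre of its foot, level with the lid, 75 mm above the table; z up the barrel, x, y as rf_box. 28 mm high: neck 25 mm in diameter up to 16 mm, bead 31 mm in diameter 19 to 21 mm up, then a taper to 22 mm at the top.
- rf_box: Fixed metal box, 170 (x) x 320 (y) x 75 mm high, flat aluminium lid. Origin: centre of its underside, on the table. Its -x side (pale blue strip on the lid, vent holes in the face) looks roughly to the robot. Three socket places in a row along y, 15 mm to +x of its centre, 95 mm apart; which of them is bare varies.
- port_load: Neighbour, fixed: black finned load screwed on a socket, 39 mm in diameter, 58 mm high above the lid. Origin: centre of its foot, level with the lid. Leave it alone.
- port_screwcap: Neighbour, fixed: steel cap screwed on a socket, 37 mm in diameter, 34 mm high above the lid. Origin: centre of its foot, level with the lid. Leave it alone.
- cap_mid (a point): Centre of the yellow dust cap, ribbed, round, 44 mm in diameter, 38 mm high, about 150 g, standing on the table mouth down. The point is on its axis 19 mm above its lower rim; z up. Solid but for the lower 16 mm, where four sprung tongues inside the shell snap over the socket's bead. It is gripped across its sides. A 25 N push does it no harm.
- cap_rim (a point): Centre of the cap's lower rim (its mouth). Pushed on, the tongues meet the socket's taper with the rim about 22 mm above the lid; resistance grows to 10 to 20 N, then drops, even pulls the cap down, as they click over the bead (rim 19 to 15 mm above the lid). Fully home, the hollow's roof stands on the barrel's top: rim 12 mm, cap centre 31 mm above the lid.
- tag_hole (a point): Centre of the red tag's hole, at its underside (tag lies flat on the table); z up. Rigid plastic, about 35 g: ring 56 mm across, 5 mm thick, hole 36 mm, an upright flag at the tag's -x side. On the socket it lies flat on the lid, under the cap, 7 mm clear of the cap's rim. With the flag to the box's -x or +x it clears the neighbours.
- tag_grip (a point): Centre of the tag's upright flag, to be gripped across its 10 mm thickness (tag's y): 52 mm to the tag's -x from the hole's centre and 16 mm above the underside. The flag is 40 mm long (x), from 32 to 72 mm from the hole's centre, and 32 mm high from the underside. Axes as tag_hole.
- fist_mic: Bystander: black hand microphone lying on the table, 95 x 58 x 28 mm; origin under its centre, x along it. Leave it alone.
- handheld: Bystander: black hand-held radio lying on its back, 112 x 56 x 34 mm with a rubber aerial to +x, which reaches 156 mm from the origin; origin under the centre of its case, x along it. Leave it alone.
- spanner: Bystander: steel spanner lying flat, 170 mm long along its x, 8 mm thick; origin under its centre. Leave it alone.
- screwdriver: Bystander: blue-handled screwdriver, 190 mm long along its x, 26 mm thick; origin under its centre. Leave it alone.
- adapter: Bystander: brass and steel coaxial adapter standing upright, 25 mm in diameter, 46 mm high; origin under its centre. Leave it alone.
- metal_cap: Bystander: steel screw cap standing on the table, 36 mm in diameter, 22 mm high; origin under its centre; it is not the cap for this job. Leave it alone.
Not all that is in view belongs to the job. Of the things that look like the part that bears tag_hole, the smallest one is meant. There is more than one size of the part that bears cap_mid; the job needs the larger.

How it is judged:
On the way, in this order (a step that is already met when the one before it is completed fails the run):
1. the tag hangs on the bare socket, flat on the lid, and is let go, the cap not yet on (horizontal distance between tag_hole and port below 0.008 m and z of tag_hole in the frame of port below 0.004 m and angle between tag_hole's own z axis and vertical below 0.08 rad and contact force between the fingers and tag below 0.1 N and distance between cap_mid and port above 0.045 m), for 0.2 s.
2. the cap has clicked fully home on the socket over the tag and is pressed there (z of cap_mid in the frame of port below 0.0325 m and horizontal distance between cap_mid and port below 0.004 m and angle between the z axis of cap_mid and the z axis of port, either way round below 0.06 rad and contact force between cap and port above 4 N), for 0.3 s.
At the end, for the whole second after the job is handed in: Cap home on the bare socket (centre at most 32.5 mm above the lid, 4 mm off axis, 0.06 rad off upright), still pressed: over 4 N cap on socket, over 3 N fingers on cap. Tag flat on the lid round the socket (hole within 8 mm of the axis, 4 mm of the lid, tilt under 0.08 rad). Both still (all of step 2 and contact force between the fingers and cap above 3 N and horizontal distance between tag_hole and port below 0.008 m and z of tag_hole in the frame of port below 0.004 m and angle between tag_hole's own z axis and vertical below 0.08 rad and linear speed of each of cap, tag below 0.01 m/s); the arm keeps its last pose, push and grip.
It fails at once if a bystander is shifted by more than 3 cm (distance of any of fist_mic, handheld, spanner, screwdriver, adapter, metal_cap from where it was at the start of the episode above 0.03 m).
It also fails if it takes over 54 s, if anything falls off the work surface, if the arm or the gripper's body presses on something with over 40 N, if the wrist force passes 120 N, or if a joint passes its speed limit or range.

## Working session

There is one attempt and no reset: what is moved stays moved. The work goes in short steps, Python scripts to look and compute and a tool call to move; the robot and the scene stay as the last step left them, time stands still between calls to the robot, and variables do not carry over. Pictures are saved under pics/ and viewed, about 8 in all and at most 12, crops included, and the job is handed in when it is done.

Besides the shell and the picture viewer there is one more tool, called after "Call:" as name(argument=value, ...) on one line, values as JSON. play_rows: Moves the arm, as the interface text tells. Its arguments: {"type":"object","properties":{"series":{"type":"array","items":{"type":"array","items":{"type":"number","minimum":-1,"maximum":1}}},"hand":{"type":"number"}},"required":["series"]}

```bash
mkdir -p pics; cat > h.py <<'E'
import numpy as np, cv2
from station import arm
from scipy.spatial.transform import Rotation as Ro
def cam(s,st=None):
    if 'R' in s and s['R'] is not None: return np.array(s['R']),np.array(s['t'])
    q=st['tcp_rot']; T=np.eye(4); T[:3,:3]=Ro.from_quat([q[1],q[2],q[3],q[0]]).as_matrix(); T[:3,3]=st['position']
    M=np.linalg.inv(T@np.array(s['hand_eye'])); return M[:3,:3],M[:3,3]
def ray(s,px,st=None):
    R,t=cam(s,st); K=np.array(s['K']); k=s['k1']
    d=np.array([(px[0]-K[0,2])/K[0,0],(px[1]-K[1,2])/K[1,1]]); u=d.copy()
    for _ in range(30): u=d/(1+k*(u@u))
    return -R.T@t, R.T@np.r_[u,1]
def atz(s,px,z,st=None):
    o,d=ray(s,px,st); return o+d*(z-o[2])/d[2]
def proj(s,X,st=None):
    R,t=cam(s,st); K=np.array(s['K']); c=R@np.array(X)+t; u=c[:2]/c[2]; u=u*(1+s['k1']*(u@u))
    return u*[K[0,0],K[1,1]]+K[:2,2]
def save(s,n): cv2.imwrite('pics/'+n,np.array(s['frame'])[:,:,::-1])
E
python3 - <<'E'
from h import *
import pickle
st=arm.read_state(); print(st)
P={}
for n in['scene','side','wrist']:
    s=arm.snapshot(n); P[n]=s; save(s,n+'0.png'); print(n,s.get('t'),s['k1'])
    for q in['port','rf_box','port_load','port_screwcap','cap_mid','tag_hole','fist_mic','handheld','spanner','screwdriver','adapter','metal_cap']:
        for r in arm.silhouettes(q,s):
            if r['conf']>.3:
                m=r['mask']; ys,xs=np.where(m); print(n,q,round(r['conf'],2),np.round(r['pixel']),m.sum(),xs.min(),xs.max(),ys.min(),ys.max(), np.round(atz(s,r['pixel'],0.01,st),3))
pickle.dump((st,P),open('p0.pkl','wb'))
a=np.vstack([P['scene']['frame'],P['side']['frame']]);
cv2.imwrite('pics/both.png',cv2.resize(a,(480,600))[:,:,::-1])
E
```

```text
{'time': 0.0, 'qpos': array([-1.28108162e+00,  8.79974272e-02,  1.37226078e+00, -2.32653055e-05,
        1.68357843e+00, -1.03079767e-01]), 'qd': array([-0.00050665,  0.00071247,  0.0004644 ,  0.00037362, -0.00036443,
        0.00044281]), 'effort': array([-1.38674986e-03, -3.40185070e+01, -3.02429223e+01,  7.17113237e-02,
        3.29394685e-02, -1.72492555e-04]), 'position': array([ 0.21035259, -0.5075448 ,  0.18427773]), 'tcp_rot': array([-7.07087727e-04,  8.31494866e-01, -5.55531304e-01, -8.71220523e-04]), 'wrist_force': array([ 0.14201755, -0.18467895, -0.83490397]), 'moment': array([-0.00805389,  0.03730498, -0.00298211]), 'grip_width': 0.09410296991373936}
scene [ 0.14646816 -0.36517855  1.63619173] -0.05610393960304937
scene port 0.45 [225. 200.] 183 216 230 193 208 [ 0.579 -0.199  0.01 ]
scene rf_box 0.82 [231. 211.] 7806 156 295 159 256 [ 0.607 -0.167  0.01 ]
scene port_load 0.86 [187. 182.] 323 179 197 174 196 [ 0.564 -0.333  0.01 ]
scene port_screwcap 0.72 [256. 208.] 220 248 262 200 218 [ 0.572 -0.107  0.01 ]
scene cap_mid 0.82 [429. 250.] 369 416 435 241 263 [0.523 0.36
[... 1577 characters left out ...]
0.435 0.201 0.01 ]
side tag_hole 0.35 [299. 276.] 298 292 309 268 287 [0.537 0.335 0.01 ]
side fist_mic 0.85 [233. 231.] 504 216 250 220 241 [0.755 0.145 0.01 ]
side handheld 0.83 [249. 317.] 1459 202 277 291 340 [0.64  0.491 0.01 ]
side adapter 0.59 [300. 278.] 340 292 309 267 288 [0.534 0.341 0.01 ]
side adapter 0.58 [241. 250.] 108 238 245 241 256 [0.712 0.237 0.01 ]
side metal_cap 0.71 [247. 271.] 168 241 254 264 278 [0.677 0.328 0.01 ]
side metal_cap 0.37 [283. 176.] 124 279 289 170 182 [ 0.648 -0.235  0.01 ]
wrist None -0.04643888366547904
wrist fist_mic 0.31 [243.  26.] 2401 160 293 0 48 [ 0.35  -0.357  0.01 ]
wrist screwdriver 0.67 [246.  24.] 2336 158 293 0 48 [ 0.353 -0.36   0.01 ]
```

View pics/scene0.png

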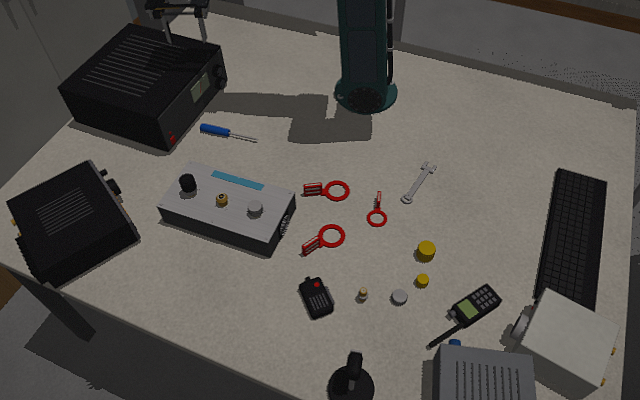

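View pics/side0.png

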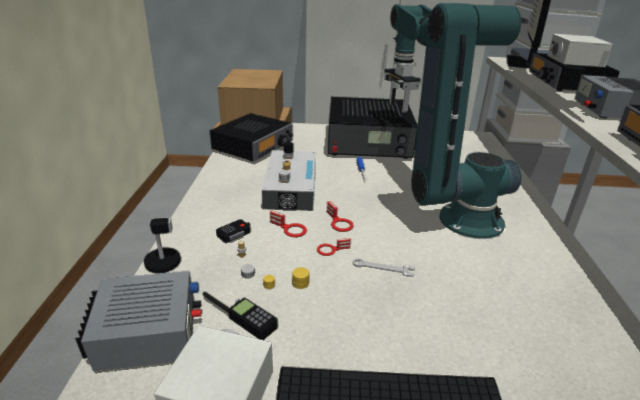

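Scene view: three red tags with rings at (337,190), (330,237), (377,217); two yellow caps at (427,250) large and (422,281) small; the bare brass socket is at (222,200), between the load (187,182) and the steel cap (256,208). The tag at (377,217) and the cap at (427,250) look like the right ones. I'll measure them and confirm in an orthorectified crop.

```bash
cat > m.py <<'E'
from h import *
import pickle
st,P=pickle.load(open('p0.pkl','rb'))
def ortho(s,z,x0,x1,y0,y1,st=None,mm=1.0):
    xs=np.arange(x1,x0,-mm/1000); ys=np.arange(y1,y0,-mm/1000)   # up=+x, left=+y
    X,Y=np.meshgrid(xs,ys,indexing='ij'); R,t=cam(s,st); K=np.array(s['K'])
    c=np.stack([X,Y,0*X+z],-1)@R.T+t; u=c[...,:2]/c[...,2:]; u=u*(1+s['k1']*(u**2).sum(-1,keepdims=True))
    return cv2.remap(np.array(s['frame']),(u[...,0]*K[0,0]+K[0,2]).astype('f4'),(u[...,1]*K[1,1]+K[1,2]).astype('f4'),cv2.INTER_CUBIC)
E
python3 - <<'E'
from m import *
for n in['scene','side']:
    o=ortho(P[n],0.005,.35,.7,-.02,.42,mm=.6); cv2.imwrite(f'pics/o_{n}.png',o[:,:,::-1])
    hsv=cv2.cvtColor(o,cv2.COLOR_RGB2HSV); red=(((hsv[...,0]<8)|(hsv[...,0]>172))&(hsv[...,1]>130)&(hsv[...,2]>60)).astype('u1')
    red=cv2.morphologyEx(red,cv2.MORPH_CLOSE,np.ones((3,3)))
    cs,hi=cv2.findContours(red,cv2.RETR_CCOMP,cv2.CHAIN_APPROX_NONE)
    for c,h in zip(cs,hi[0]):
        if h[3]>=0 and cv2.contourArea(c)>300:
            (u,v),(a,b),_=cv2.fitEllipse(c); p=cs[h[3]].reshape(-1,2)
            print(n,'hole',.7-v*.0006,.42-u*.0006,'diam',a*.6,b*.6,'comp cen',.7-p[:,1].mean()*.0006,.42-p[:,0].mean()*.0006)
for n in['scene','side']:
    for px in ([(222,200),(427,250)] if n=='scene' else [(287,165),(301,277)]): pass
# triangulate port, cap
def tri(a,b):
    o1,d1=ray(P['scene'],a);o2,d2=ray(P['side'],b)
    A=np.stack([d1,-d2],1); k=np.linalg.lstsq(A,o2-o1,rcond=None)[0]; p,q=o1+k[0]*d1,o2+k[1]*d2
    return np.round((p+q)/2,4),np.linalg.norm(p-q)
def g(q,n,i=0):
    r=arm.silhouettes(q,P[n])[i]['mask']; return r
print(tri((223,200.5),(286.5,165.5)),tri((188,184),(288.5,150)),tri((255,209),(284.5,176)),tri((426.5,251.5),(300.5,277.5)),tri((422,281),(268.5,282)))
s=P['scene']
for z,t in((.103,(222,197)),(.109,(255,206))): print(atz(s,t,z))
# lid corners & cap circle test
for px in [(190,163),(296,190),(267,238),(159,209)]: print('corner',px,np.round(atz(s,px,.075),3))
for n,t in(('scene',(427,247)),('side',(300.5,271.5))): print('captop',atz(P[n],t,.038))
for w,z in(((417.,436.),.03),((416,429),.02)): print('width',atz(s,(w[0],250),z)-atz(s,(w[1],250),z))
E
```

```text
scene hole 0.4264969543457031 0.06975604248046874 diam 46.292816162109375 47.7515625 comp cen 0.4312143540669856 0.06361291866028707
scene hole 0.4736030883789062 0.20423296508789063 diam 35.3425552368164 37.57309799194336 comp cen 0.45228552036199093 0.19845067873303168
scene hole 0.5712426879882813 0.11306253662109378 diam 46.658729553222656 48.20548095703125 comp cen 0.5942202090592335 0.09699303135888498
scene hole 0.6084629028320312 0.07010269775390626 diam 7.134730339050293 55.40203857421875 comp cen 0.5942202090592335 0.09699303135888498
scene hole 0.6191931762695312 0.07884821777343753 diam 8.796832466125489 51.5028076171875 comp cen 0.5942202090592335 0.09699303135888498
side hole 0.4242167236328125 0.06825706787109376 diam 44.1487060546875 49.67409210205078 comp cen 0.43799899999999997 0.038912
side hole 0.4707887939453125 0.20375059204101562 diam 35.93415069580078 37.715936279296876 comp cen 0.43913811659192825 0.18386098654708521
side hole 0.5688559997558593 0.11182536621093753 diam 45.04322204589844 48.98510284423828 comp cen 0.6079910344827586 0.0750593103448276
(array([ 0.6271, -0.1643,  0.0875]), np.float64(0.004884367547914132)) (array([ 0.6289, -0.2638,  0.1058]), np.float64(0.00043800140395459935)) (array([ 0.6231, -0.0729,  0.0926]), np.float64(0.004029734314990333)) (array([0.5326, 0.3562, 0.021 ]), np.float64(0.004436872383576625)) (array([0.6133, 0.3694, 0.012 ]), np.float64(0.0023821476366183334))
[ 0.63019317 -0.16208578  0.103     ]
[ 0.62700638 -0.0684275   0.109     ]
corner (190, 163) [ 0.544 -0.32   0.075]
corner (296, 190) [ 0.519 -0.009  0.075]
corner (267, 238) [ 0.682 -0.011  0.075]
corner (159, 209) [ 0.71  -0.309  0.075]
captop [0.53280398 0.35523353 0.038     ]
captop [0.53143922 0.35044459 0.038     ]
width [ 0.01811272 -0.04399196  0.        ]
width [ 0.01250971 -0.03037416  0.        ]
```

View pics/o_scene.png

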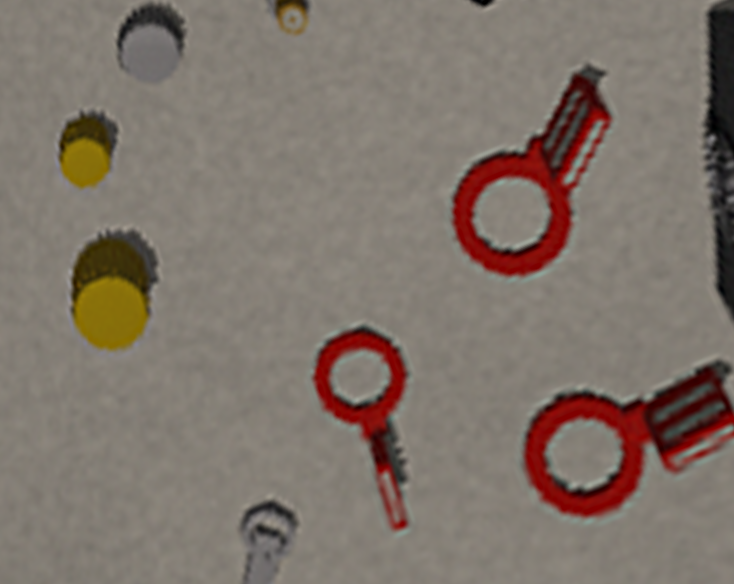

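Smallest tag confirmed: hole about 36 mm, against about 47 mm for the other two; it is in the ortho crop at (360,377), world hole (0.472, 0.204). Larger cap confirmed: 44 mm against about 33 mm, at (0.532, 0.353). Next I'll plan the move to look at the socket from close by.

```bash
cat > plan.py <<'E'
from h import *
import sys
def yaw(st):
    q=st['tcp_rot']; X=Ro.from_quat([q[1],q[2],q[3],q[0]]).as_matrix()[:,0]; return np.arctan2(X[1],X[0])
def plan(x,y,z,w=None,v=38.,st=None):
    st=st or arm.read_state(); p=np.array(st['position']); a=yaw(st)
    q=st['tcp_rot']; R0=Ro.from_quat([q[1],q[2],q[3],q[0]])
    dw=0 if w is None else (w-a+np.pi/2)%np.pi-np.pi/2
    d=np.array([x,y,z])-p; n=max(1,int(np.ceil(max(np.linalg.norm(d)*1000/v,abs(np.degrees(dw))/6.9))))
    rows=[]; R=R0
    for i in range(n):   # share of turn: tool z is down -> negative
        u=R.inv().apply(d/n)/.2; rows.append([round(float(k),4) for k in u]+[round(float(-dw/n/(2*np.pi)),5)])
        R=R*Ro.from_rotvec([0,0,-dw/n])
    print('d',np.round(d,4),'dw',round(dw,3),'n',n,'yaw',round(a,3),'q6',round(st['qpos'][5],2))
    for i in range(0,n,8): print(str(rows[i:i+8]).replace(' ',''))
if __name__=='__main__': plan(*[float(a) for a in sys.argv[1:]])
E
python3 - <<'E'
from plan import *
s=arm.snapshot('wrist'); print(np.round(s['hand_eye'],3),np.round(s['K']))
plan(.55,-.17,.33,-1.49)
E
```

```text
[[ 1.     0.002 -0.    -0.   ]
 [-0.002  0.957  0.289 -0.085]
 [ 0.001 -0.289  0.957 -0.199]
 [ 0.     0.     0.     1.   ]] [[291.   0. 316.]
 [  0. 291. 204.]
 [  0.   0.   1.]]
d [0.3395 0.3381 0.1445] dw -0.312 n 14 yaw -1.178 q6 -0.1
[[-0.0652,-0.1582,-0.0516,0.00355],[-0.0687,-0.1567,-0.0516,0.00355],[-0.0721,-0.1552,-0.0516,0.00355],[-0.0756,-0.1535,-0.0516,0.00355],[-0.079,-0.1518,-0.0516,0.00355],[-0.0823,-0.15,-0.0516,0.00355],[-0.0857,-0.1481,-0.0516,0.00355],[-0.0889,-0.1462,-0.0516,0.00355]]
[[-0.0922,-0.1442,-0.0516,0.00355],[-0.0954,-0.1421,-0.0516,0.00355],[-0.0985,-0.1399,-0.0516,0.00355],[-0.1016,-0.1377,-0.0516,0.00355],[-0.1047,-0.1354,-0.0516,0.00355],[-0.1076,-0.133,-0.0516,0.00355]]
```

Call:
play_rows(series=[[-0.065,-0.158,-0.06,0.0035],[-0.069,-0.157,-0.06,0.0035],[-0.072,-0.155,-0.06,0.0035],[-0.076,-0.153,-0.06,0.0035],[-0.079,-0.152,-0.05,0.0035],[-0.082,-0.15,-0.05,0.0035],[-0.086,-0.148,-0.05,0.0035],[-0.089,-0.146,-0.05,0.0035]])

```text
time: 2.67
position: [0.405, -0.3133, 0.2742]
tcp_rot: [0.0, 0.779, -0.627, 0.0]
wrist_force: [0.4, -0.3, 0.2]
grip_width: 0.0942
```

Call:
play_rows(series=[[-0.092,-0.144,-0.05,0.0035],[-0.095,-0.142,-0.05,0.0035],[-0.098,-0.14,-0.05,0.0035],[-0.102,-0.138,-0.04,0.0035],[-0.105,-0.135,-0.04,0.0035],[-0.108,-0.133,-0.04,0.0035],[0,0,0,0],[0,0,0,0]])

```text
time: 3.33
position: [0.5501, -0.1681, 0.3274]
tcp_rot: [0.0, 0.738, -0.675, 0.0]
wrist_force: [0.0, 0.2, -0.4]
grip_width: 0.0941
```

```bash
python3 - <<'E'
from plan import *
import pickle
st=arm.read_state(); s=arm.snapshot('wrist'); save(s,'w1.png'); pickle.dump((st,s),open('w1.pkl','wb'))
print(st['time'],st['position'],yaw(st),np.abs(st['qd']).max())
for q in['port','port_load','port_screwcap','rf_box']:
    for r in arm.silhouettes(q,s)[:2]:
        ys,xs=np.where(r['mask']); print(q,round(r['conf'],2),r['pixel'],xs.min(),xs.max(),ys.min(),ys.max(),xs.mean(),ys.mean())
for p in [(.628,-.163,.103),(.628,-.163,.075)]: print(proj(s,p,st))
plan(.415,.19,.30,-1.29)
E
```

```text
3.3333 [ 0.5501124  -0.168065    0.32739928] -1.4825319041900071 0.04487978759332518
port 0.7 [319.5, 123.5] 310 331 110 132 320.0647482014389 121.15827338129496
port_load 0.65 [251.4, 117.3] 241 268 105 131 254.33614864864865 118.02871621621621
port_load 0.56 [390.2, 128.2] 372 407 111 141 389.75204678362576 126.00233918128654
port_screwcap 0.58 [251.2, 118.4] 241 267 105 131 254.29065743944636 117.9204152249135
rf_box 0.92 [317.3, 131.8] 213 432 66 190 318.1978174959583 128.272947727681
[317.35678173 121.28426011]
[317.26271988 120.96498466]
d [-0.1333  0.3603 -0.0273] dw 0.198 n 11 yaw -1.488 q6 1.09
[[-0.1683,0.0468,0.0124,-0.00286],[-0.1691,0.0438,0.0124,-0.00286],[-0.1698,0.0407,0.0124,-0.00286],[-0.1705,0.0376,0.0124,-0.00286],[-0.1712,0.0346,0.0124,-0.00286],[-0.1718,0.0315,0.0124,-0.00286],[-0.1723,0.0284,0.0124,-0.00286],[-0.1728,0.0253,0.0124,-0.00286]]
[[-0.1732,0.0222,0.0124,-0.00286],[-0.1736,0.0191,0.0124,-0.00286],[-0.1739,0.0159,0.0124,-0.00286]]
```

View pics/w1.png

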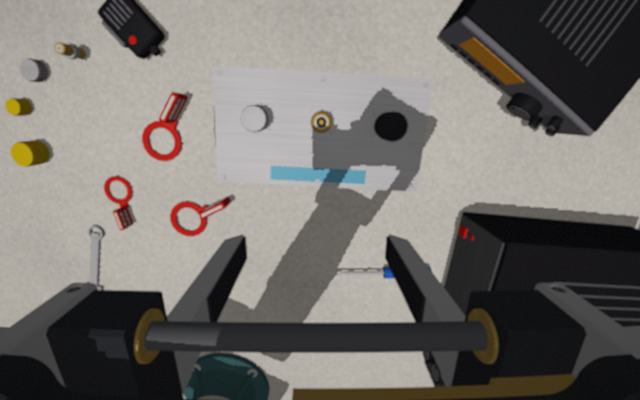

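Wrist view: bare socket at (321,121), between the steel cap (255,118) and the load (390,126); the small tag's ring is at (118,190).

Call:
play_rows(series=[[-0.168,0.047,0.01,-0.003],[-0.169,0.044,0.01,-0.003],[-0.17,0.041,0.01,-0.003],[-0.17,0.038,0.01,-0.003],[-0.171,0.035,0.01,-0.003],[-0.172,0.031,0.01,-0.003],[-0.172,0.028,0.01,-0.003],[-0.173,0.025,0.01,-0.003]])

```text
time: 4.25
position: [0.4497, 0.0925, 0.3115]
tcp_rot: [-0.0, 0.785, -0.62, 0.0]
wrist_force: [0.6, 0.3, 0.9]
grip_width: 0.0936
```

Call:
play_rows(series=[[-0.173,0.022,0.08,-0.003],[-0.173,0.019,0.08,-0.003],[-0.174,0.016,0.08,-0.003],[0,0,0.1,0],[0,0,0,0],[0,0,0,0]])

```text
time: 4.75
position: [0.4129, 0.189, 0.2426]
tcp_rot: [0.001, 0.802, -0.597, -0.0]
wrist_force: [-0.4, -0.7, 0.5]
grip_width: 0.0939
```

```bash
python3 - <<'E'
from m import *
from plan import yaw
st,s=pickle.load(open('w1.pkl','rb'))
for px,z in(((320.7,121.3),.095),((390,126),.125),((254.3,118),.105)): print('port/load/scap',atz(s,px,z,st))
st=arm.read_state(); s=arm.snapshot('wrist'); save(s,'w2.png'); pickle.dump((st,s),open('w2.pkl','wb'))
print(st['time'],st['position'],yaw(st))
def holes(z):
    o=ortho(s,z,.37,.58,.12,.32,st,mm=.3); hsv=cv2.cvtColor(o,cv2.COLOR_RGB2HSV)
    red=(((hsv[...,0]<8)|(hsv[...,0]>172))&(hsv[...,1]>130)&(hsv[...,2]>40)).astype('u1')
    cs,hi=cv2.findContours(red,cv2.RETR_CCOMP,cv2.CHAIN_APPROX_NONE)
    for c,h in zip(cs,hi[0]):
        if h[3]>=0 and cv2.contourArea(c)>2000: (u,v),(a,b),_=cv2.fitEllipse(c); print('hole z',z,.58-v*.0003,.32-u*.0003,a*.3,b*.3)
    return o
holes(0.0);o=holes(.005);cv2.imwrite('pics/o2.png',o[:,:,::-1])
E
```

```text
port/load/scap [ 0.62828302 -0.16782249  0.095     ]
port/load/scap [ 0.63136339 -0.26045862  0.125     ]
port/load/scap [ 0.62475262 -0.0747875   0.105     ]
4.75 [0.4129041  0.18903616 0.2426383 ] -1.279250882105116
hole z 0.0 0.4714637664794922 0.20288409423828127 37.632389831542966 38.18654022216797
hole z 0.005 0.47172609252929687 0.20301170043945316 37.228678894042964 37.763983154296874
```

View pics/o2.png

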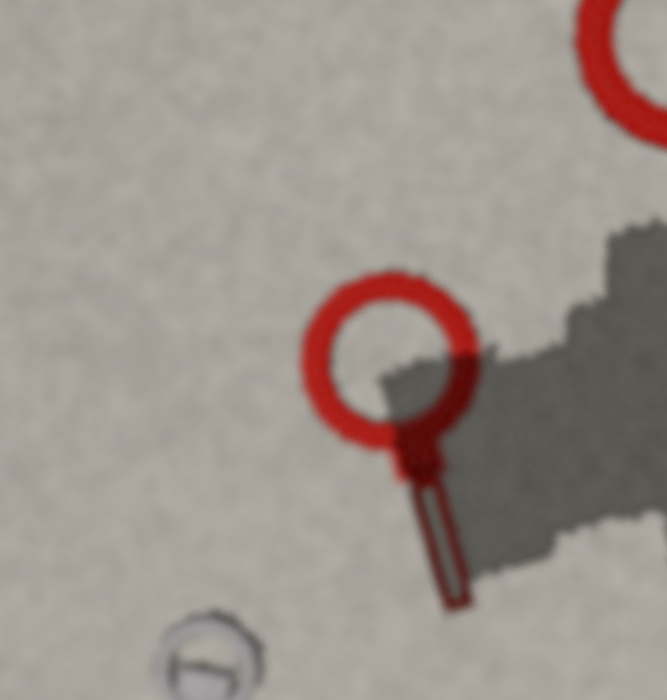

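The tag is at hole (0.4717, 0.203) with yaw about 0.268, and both measures of the flag centre agree at about (0.4217, 0.1892). I'll pre-close the fingers a little because the spanner is near, then descend.

```bash
python3 plan.py .4217 .1892 .06 -1.303 30; python3 plan.py .4217 .1892 .005 -1.303 30
```

```text
d [ 0.0079  0.0003 -0.184 ] dw -0.023 n 7 yaw -1.28 q6 1.58
[[0.0013,-0.0054,0.1314,0.00052],[0.0013,-0.0054,0.1314,0.00052],[0.0013,-0.0054,0.1314,0.00052],[0.0013,-0.0054,0.1314,0.00052],[0.0013,-0.0054,0.1314,0.00052],[0.0013,-0.0054,0.1314,0.00052],[0.0012,-0.0054,0.1314,0.00052]]
d [ 0.0079  0.0003 -0.239 ] dw -0.023 n 8 yaw -1.28 q6 1.58
[[0.0012,-0.0047,0.1494,0.00045],[0.0011,-0.0047,0.1494,0.00045],[0.0011,-0.0047,0.1494,0.00045],[0.0011,-0.0047,0.1494,0.00045],[0.0011,-0.0047,0.1494,0.00045],[0.0011,-0.0047,0.1494,0.00045],[0.0011,-0.0047,0.1494,0.00045],[0.0011,-0.0047,0.1494,0.00045]]
```

Call:
play_rows(series=[[0.0013,-0.0054,0.13,0.0005],[0.0013,-0.0054,0.13,0.0005],[0.0013,-0.0054,0.13,0.0005],[0.0013,-0.0054,0.13,0.0005],[0.0013,-0.0054,0.13,0.0005],[0.0013,-0.0054,0.13,0.0005],[0.0013,-0.0054,0.13,0.0005],[0,0,0,0]], hand=130)

```text
time: 5.47
position: [0.4194, 0.1878, 0.0576]
tcp_rot: [0.003, 0.795, -0.607, -0.002]
wrist_force: [-0.6, 0.1, -0.5]
grip_width: 0.0471
```

Call:
play_rows(series=[[0,0,0.1,0],[0,0,0.1,0],[0,0,0.075,0],[0,0,0,0],[0,0,0,0]])

```text
time: 5.88
position: [0.4228, 0.1898, 0.0081]
tcp_rot: [-0.001, 0.795, -0.606, 0.001]
wrist_force: [-0.2, -0.6, 1.1]
grip_width: 0.0462
```

```bash
python3 plan.py .4217 .1892 .005 -1.303 30
```

```text
d [-0.0011 -0.0006 -0.0031] dw -0.001 n 1 yaw -1.302 q6 1.6
[[0.0015,0.0062,0.0155,0.00013]]
```

Call:
play_rows(series=[[0,0.006,0.01,0],[0,0,0,0]])

```text
time: 6.05
position: [0.4218, 0.1901, 0.0064]
tcp_rot: [-0.001, 0.796, -0.606, 0.001]
wrist_force: [0.3, 0.6, -1.0]
grip_width: 0.0458
```

Call:
play_rows(series=[[0,0,0,0],[0,0,0,0],[0,0,0,0],[0,0,0,0],[0,0,0,0],[0,0,0,0],[0,0,0,0]], hand=255)

```text
time: 6.63
position: [0.4202, 0.19, 0.0045]
tcp_rot: [0.0, 0.796, -0.605, 0.0]
wrist_force: [-0.2, -0.9, -0.3]
grip_width: 0.0097
```

Call:
play_rows(series=[[0,0,-0.05,0],[0,0,-0.15,0],[0,0,-0.19,0],[0,0,-0.19,0],[0,0,-0.19,0],[0,0,-0.15,0],[0,0,-0.05,0],[0,0,0,0]])

```text
time: 7.3
position: [0.422, 0.1906, 0.2023]
tcp_rot: [-0.003, 0.796, -0.605, 0.002]
wrist_force: [0.6, 0.0, -0.4]
grip_width: 0.0094
```

```bash
cat > tagw.py <<'E'
from m import *
from plan import *
# where the held tag's hole is, in world, as seen by wrist cam
def tagw(fn='w.pkl'):
    st=arm.read_state(); s=arm.snapshot('wrist'); pickle.dump((st,s),open(fn,'wb'))
    p=np.array(st['position']); 
    z=p[2]-.005-.000; x0,x1,y0,y1=p[0]-.03,p[0]+.11,p[1]-.07,p[1]+.07
    o=ortho(s,z+.005,x0,x1,y0,y1,st,mm=.25); hsv=cv2.cvtColor(o,cv2.COLOR_RGB2HSV)
    red=(((hsv[...,0]<8)|(hsv[...,0]>172))&(hsv[...,1]>130)&(hsv[...,2]>30)).astype('u1')
    cs,hi=cv2.findContours(red,cv2.RETR_CCOMP,cv2.CHAIN_APPROX_NONE)
    for c,h in zip(cs,hi[0]):
        if h[3]>=0 and cv2.contourArea(c)>2000:
            (u,v),(a,b),_=cv2.fitEllipse(c); q=np.array([x1-v*.00025,y1-u*.00025]); d=q-p[:2]
            print('hole',np.round(q,4),'diam',a*.25,b*.25,'rel tcp',np.round(d,4),np.hypot(*d),'ang-toolx',np.arctan2(d[1],d[0])-yaw(st))
    print(st['time'],p,'yaw',yaw(st),'w',st['grip_width'])
    return st,s,o
E
python3 - <<'E'
from tagw import *
st,s,o=tagw(); cv2.imwrite('pics/t1.png',o[:,:,::-1])
# intended port & box yaw .036: flag to -x => hole = tcp + .052*(cos,sin)
plan(.576,-.169,.26,-1.535)
E
```

```text
hole [0.4642 0.1408] diam 24.282737731933594 24.588516235351562 rel tcp [ 0.0422 -0.0498] 0.06523078585055281 ang-toolx 0.43257935562854843
hole [0.473  0.2051] diam 36.064300537109375 36.514469146728516 rel tcp [0.051  0.0146] 0.053063264879030334 ang-toolx 1.578418711938966
7.3 [0.42202315 0.19055406 0.20234337] yaw -1.3004564846278122 w 0.009400675716722312
d [ 0.1553 -0.3591  0.0607] dw -0.234 n 11 yaw -1.301 q6 1.6
[[0.1762,-0.0245,-0.0275,0.00339],[0.1756,-0.0283,-0.0275,0.00339],[0.1749,-0.032,-0.0275,0.00339],[0.1742,-0.0357,-0.0275,0.00339],[0.1734,-0.0394,-0.0275,0.00339],[0.1725,-0.0431,-0.0275,0.00339],[0.1716,-0.0468,-0.0275,0.00339],[0.1706,-0.0504,-0.0275,0.00339]]
[[0.1694,-0.0541,-0.0275,0.00339],[0.1682,-0.0577,-0.0275,0.00339],[0.167,-0.0612,-0.0275,0.00339]]
```

Tag is held: hole measures 36.2 mm, 53 mm straight ahead of the TCP.

Call:
play_rows(series=[[0.176,-0.024,-0.03,0.0034],[0.176,-0.028,-0.03,0.0034],[0.175,-0.032,-0.03,0.0034],[0.174,-0.036,-0.03,0.0034],[0.173,-0.039,-0.03,0.0034],[0.172,-0.043,-0.03,0.0034],[0.172,-0.047,-0.03,0.0034],[0.171,-0.05,-0.03,0.0034]])

```text
time: 8.02
position: [0.532, -0.0727, 0.2428]
tcp_rot: [0.002, 0.741, -0.672, -0.003]
wrist_force: [0.2, 1.3, -0.2]
grip_width: 0.0096
```

Call:
play_rows(series=[[0.169,-0.054,-0.02,0.0034],[0.168,-0.058,-0.02,0.0034],[0.167,-0.061,-0.02,0.0034],[0,0,0,0],[0,0,0,0],[0,0,0,0]])

```text
time: 8.52
position: [0.5744, -0.1683, 0.2555]
tcp_rot: [0.001, 0.72, -0.694, -0.003]
wrist_force: [-1.3, -0.5, -1.0]
grip_width: 0.0094
```

```bash
python3 - <<'E'
from tagw import *
st,s,o=tagw(); save(s,'w3.png')
for r in arm.silhouettes('port',s)[:2]:
    ys,xs=np.where(r['mask']); print(r['conf'],r['pixel'],xs.min(),xs.max(),ys.min(),ys.max(),atz(s,r['pixel'],.1,st))
o=ortho(s,.103,.56,.70,-.28,-.06,st,mm=.3); cv2.imwrite('pics/o3.png',o[:,:,::-1])
E
```

```text
hole [ 0.627  -0.1661] diam 35.826698303222656 36.660491943359375 rel tcp [0.0526 0.0022] 0.05267596269719964 ang-toolx 1.577594914510339
8.5167 [ 0.57439194 -0.16832525  0.25548698] yaw -1.5353934411913064 w 0.009415727232743223
0.72 [318.9, 147.7] 304 331 138 155 [ 0.62209279 -0.16959039  0.1       ]
```

View pics/o3.png

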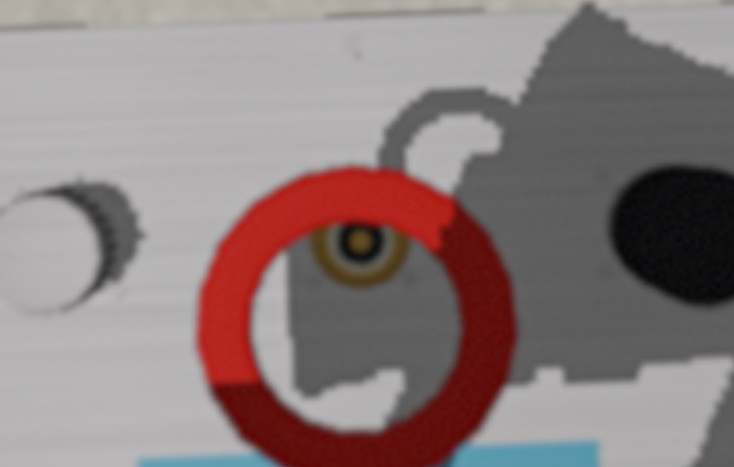

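The socket bore in the ortho crop at (360,240) is world (0.628, -0.1682). The hole is at (0.627, -0.1661), so I'll correct by +1.0 and -2.1 mm and descend to just above the socket.

```bash
python3 plan.py .5755 -.1703 .13 -1.54 25
```

```text
d [ 0.0008 -0.0028 -0.1273] dw -0.006 n 6 yaw -1.534 q6 1.16
[[0.0025,-0.0008,0.1061,0.00016],[0.0025,-0.0008,0.1061,0.00016],[0.0025,-0.0009,0.1061,0.00016],[0.0025,-0.0009,0.1061,0.00016],[0.0025,-0.0009,0.1061,0.00016],[0.0025,-0.0009,0.1061,0.00016]]
```

Call:
play_rows(series=[[0.0025,-0.001,0.105,0.0002],[0.0025,-0.001,0.105,0.0002],[0.0025,-0.001,0.105,0.0002],[0.0025,-0.001,0.105,0.0002],[0.0025,-0.001,0.105,0.0002],[0.0025,-0.001,0.095,0.0002],[0,0,0,0],[0,0,0,0]])

```text
time: 9.28
position: [0.5756, -0.1704, 0.1336]
tcp_rot: [0.0, 0.717, -0.697, -0.001]
wrist_force: [-0.3, -1.0, 0.1]
grip_width: 0.0097
```

```bash
python3 - <<'E'
from tagw import *
st,s,o=tagw(); z=st['position'][2]; print(z)
o=ortho(s,.103,.58,.68,-.23,-.11,st,mm=.2)
cv2.imwrite('pics/o4.png',o[:,:,::-1])
plan(.5755,-.1703,.08,-1.54,20)
E
```

```text
hole [ 0.6286 -0.1687] diam 35.93111038208008 36.090660095214844 rel tcp [0.0529 0.0016] 0.05297495192756135 ang-toolx 1.572367129561729
9.2833 [ 0.57562105 -0.17037063  0.13361198] yaw -1.541291489792074 w 0.009725953582471445
0.13361198396213297
d [-0.0012  0.0007 -0.0554] dw 0.002 n 3 yaw -1.542 q6 1.16
[[-0.0013,0.002,0.0923,-8e-05],[-0.0013,0.002,0.0923,-8e-05],[-0.0013,0.002,0.0923,-8e-05]]
```

View pics/o4.png

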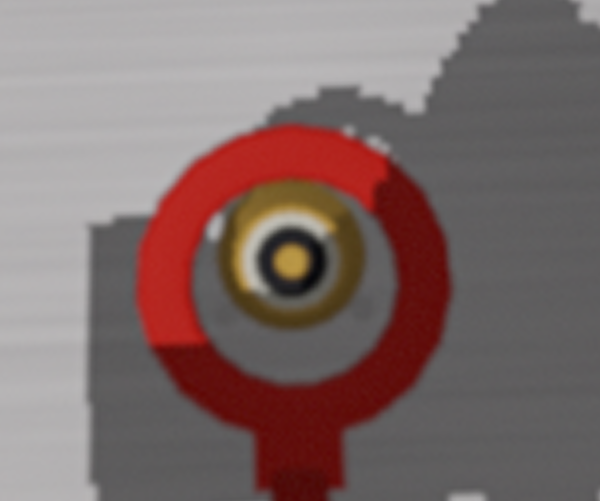

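The bore is at (0.6278, -0.1682) and the hole is within 1 mm of it. Descending with a small correction, then slow rows until contact.

Call:
play_rows(series=[[-0.0025,0.004,0.05,0],[0,0,0.05,0],[0,0,0.05,0],[0,0,0.05,0],[0,0,0.03,0],[0,0,0,0],[0,0,0,0]])

```text
time: 9.92
position: [0.5754, -0.1714, 0.0876]
tcp_rot: [0.0, 0.717, -0.697, -0.001]
wrist_force: [-0.0, 0.5, 0.8]
grip_width: 0.0095
```

Call:
play_rows(series=[[0,0,0.005,0],[0,0,0.005,0],[0,0,0.005,0],[0,0,0.005,0],[0,0,0,0]])

```text
time: 10.33
position: [0.5758, -0.1716, 0.0845]
tcp_rot: [0.0, 0.717, -0.697, 0.0]
wrist_force: [0.1, -0.3, 0.2]
grip_width: 0.0096
```

Call:
play_rows(series=[[0,0,0.005,0],[0,0,0.005,0],[0,0,0.005,0],[0,0,0,0],[0,0,0,0]])

```text
time: 10.75
position: [0.5757, -0.1715, 0.0813]
tcp_rot: [0.0, 0.717, -0.697, -0.0]
wrist_force: [-0.3, -0.4, -0.8]
grip_width: 0.0093
```

```bash
python3 - <<'E'
from tagw import *
st,s,o=tagw(); print(st['wrist_force'])
E
```

```text
hole [ 0.6277 -0.1692] diam 36.34931945800781 39.42783737182617 rel tcp [0.0519 0.0023] 0.05197849910619212 ang-toolx 1.5868255559672948
10.75 [ 0.57573457 -0.17151402  0.0813184 ] yaw -1.5430581353696935 w 0.009325198728636026
[-0.30679363 -0.40904119 -0.78533997]
```

Call:
play_rows(series=[[0,0,0.004,0],[0,0,0.004,0],[0,0,0,0],[0,0,0,0]])

```text
time: 11.13
position: [0.5758, -0.1715, 0.0798]
tcp_rot: [0.0, 0.717, -0.697, -0.0]
wrist_force: [-0.3, -0.5, 0.3]
grip_width: 0.0095
```

Call:
play_rows(series=[[0,0,0.004,0],[0,0,0,0]])

```text
time: 11.3
position: [0.5759, -0.1716, 0.0795]
tcp_rot: [-0.0, 0.717, -0.697, 0.0]
wrist_force: [-0.0, 0.0, 1.2]
grip_width: 0.0094
```

Call:
play_rows(series=[[0,0,0,0],[0,0,0,0],[0,0,0,0],[0,0,0,0],[0,0,0,0],[0,0,0,0]], hand=130)

```text
time: 11.8
position: [0.5758, -0.1716, 0.079]
tcp_rot: [0.0, 0.717, -0.697, 0.0]
wrist_force: [-0.5, -0.5, 0.2]
grip_width: 0.045
```

Call:
play_rows(series=[[0,0,-0.05,0],[0,0,-0.1,0],[0,0,-0.15,0],[0,0,-0.15,0],[0,0,-0.1,0],[0,0,0,0],[0,0,0,0]])

```text
time: 12.38
position: [0.5767, -0.1719, 0.1914]
tcp_rot: [-0.001, 0.717, -0.697, 0.002]
wrist_force: [-0.1, -0.2, -0.4]
grip_width: 0.0463
```

```bash
python3 - <<'E'
from tagw import *
st=arm.read_state(); s=arm.snapshot('wrist'); print(st['time'],st['position'],st['wrist_force'])
o=ortho(s,.080,.54,.68,-.24,-.10,st,mm=.25); cv2.imwrite('pics/o5.png',o[:,:,::-1])
hsv=cv2.cvtColor(o,cv2.COLOR_RGB2HSV); red=(((hsv[...,0]<8)|(hsv[...,0]>172))&(hsv[...,1]>130)&(hsv[...,2]>30)).astype('u1')
cs,_=cv2.findContours(red,cv2.RETR_EXTERNAL,cv2.CHAIN_APPROX_NONE); c=max(cs,key=cv2.contourArea)[:,0]
pts=np.c_[.68-c[:,1]*.00025,-.10-c[:,0]*.00025]; f=pts[pts[:,0]>.615]
A=np.c_[2*f,np.ones(len(f))]; k=np.linalg.lstsq(A,(f**2).sum(1),rcond=None)[0]; print('ring',k[:2],'D',2*np.sqrt(k[2]+k[0]**2+k[1]**2))
plan(.52,.35,.25,-1.54)
E
```

```text
12.3833 [ 0.57674877 -0.17186627  0.19135568] [-0.12919997 -0.22188802 -0.3939994 ]
ring [ 0.62873311 -0.1698657 ] D 0.05319722543270108
d [-0.0558  0.5215  0.0609] dw 0.003 n 14 yaw -1.543 q6 1.16
[[-0.1867,0.0147,-0.0218,-4e-05],[-0.1867,0.0147,-0.0218,-4e-05],[-0.1867,0.0147,-0.0218,-4e-05],[-0.1867,0.0146,-0.0218,-4e-05],[-0.1867,0.0146,-0.0218,-4e-05],[-0.1867,0.0145,-0.0218,-4e-05],[-0.1868,0.0145,-0.0218,-4e-05],[-0.1868,0.0145,-0.0218,-4e-05]]
[[-0.1868,0.0144,-0.0218,-4e-05],[-0.1868,0.0144,-0.0218,-4e-05],[-0.1868,0.0143,-0.0218,-4e-05],[-0.1868,0.0143,-0.0218,-4e-05],[-0.1868,0.0142,-0.0218,-4e-05],[-0.1868,0.0142,-0.0218,-4e-05]]
```

View pics/o5.png

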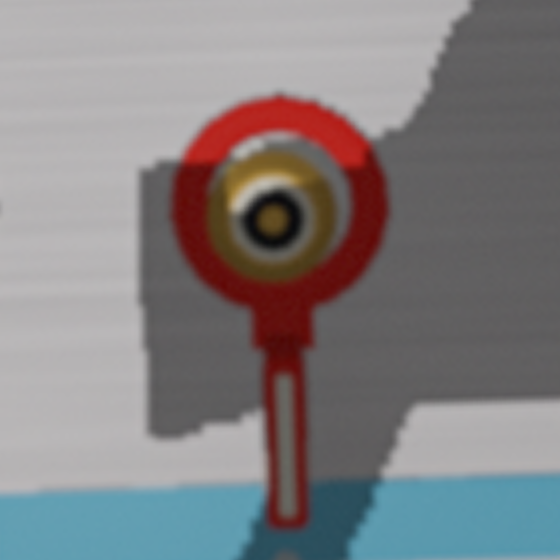

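The tag rests flat round the socket: ring at (280,203) px about 1–2 mm off axis, flag to the box's -x, fingers clear. Now the cap.

Call:
play_rows(series=[[-0.1,0.01,-0.05,0],[-0.187,0.015,-0.04,0],[-0.187,0.015,-0.03,0],[-0.187,0.015,-0.02,0],[-0.187,0.015,-0.02,0],[-0.187,0.015,-0.02,0],[-0.187,0.015,-0.02,0],[-0.187,0.015,-0.02,0]], hand=0)

```text
time: 13.1
position: [0.5434, 0.1111, 0.2306]
tcp_rot: [0.002, 0.717, -0.697, -0.001]
wrist_force: [0.9, 0.3, -0.0]
grip_width: 0.0933
```

Call:
play_rows(series=[[-0.187,0.015,-0.02,0],[-0.187,0.015,0,0],[-0.187,0.015,0,0],[-0.187,0.015,0,0],[-0.187,0.015,0,0],[-0.187,0.015,0,0],[0,0,0,0],[0,0,0,0]])

```text
time: 13.77
position: [0.5193, 0.3346, 0.2337]
tcp_rot: [0.003, 0.718, -0.696, -0.001]
wrist_force: [0.4, -1.0, 0.2]
grip_width: 0.094
```

```bash
cat > capw.py <<'E'
from m import *
from plan import *
def capw(ztop,x0,x1,y0,y1,name=None):
    st=arm.read_state(); s=arm.snapshot('wrist'); print(st['time'],np.round(st['position'],4))
    o=ortho(s,ztop,x0,x1,y0,y1,st,mm=.25)
    if name: cv2.imwrite('pics/'+name,o[:,:,::-1])
    hsv=cv2.cvtColor(o,cv2.COLOR_RGB2HSV); v=hsv[...,2]; y=((hsv[...,0]>18)&(hsv[...,0]<34)&(hsv[...,1]>130)).astype('u1')
    for thr in (40,0):
        vv=y*v; t,b=cv2.threshold(vv[y>0].reshape(-1,1),0,255,cv2.THRESH_OTSU); m=((vv>(t if thr else 20))).astype('u1')
        m=cv2.morphologyEx(m,cv2.MORPH_OPEN,np.ones((7,7)))
        for c in cv2.findContours(m,cv2.RETR_EXTERNAL,cv2.CHAIN_APPROX_NONE)[0]:
            if cv2.contourArea(c)>6000:
                (u,w),(a,b),_=cv2.fitEllipse(c); bx,by,bw,bh=cv2.boundingRect(c)
                print('thr',t,'ell',np.round([x1-w*.00025,y1-u*.00025,a*.25,b*.25],4),'bbox x',x1-by*.00025,x1-(by+bh)*.00025,'y',y1-bx*.00025,y1-(bx+bw)*.00025)
    return st,s
E
python3 - <<'E'
from capw import *
capw(.038,.46,.60,.27,.43,'c1.png'); plan(.532,.3535,.06,-1.54,30)
E
```

```text
13.7667 [0.5193 0.3346 0.2337]
thr 146.0 ell [ 0.5308  0.358  30.5715 42.5038] bbox x 0.55325 0.512 y 0.374 0.33675
thr 146.0 ell [ 0.5347  0.3528 41.4012 45.2364] bbox x 0.5575 0.512 y 0.374 0.33175
d [ 0.0121  0.0203 -0.1745] dw 0.002 n 6 yaw -1.542 q6 2.02
[[-0.017,-0.0111,0.1453,-5e-05],[-0.017,-0.0111,0.1453,-5e-05],[-0.017,-0.0111,0.1453,-5e-05],[-0.017,-0.0111,0.1453,-5e-05],[-0.017,-0.0111,0.1453,-5e-05],[-0.017,-0.0111,0.1453,-5e-05]]
```

View pics/c1.png

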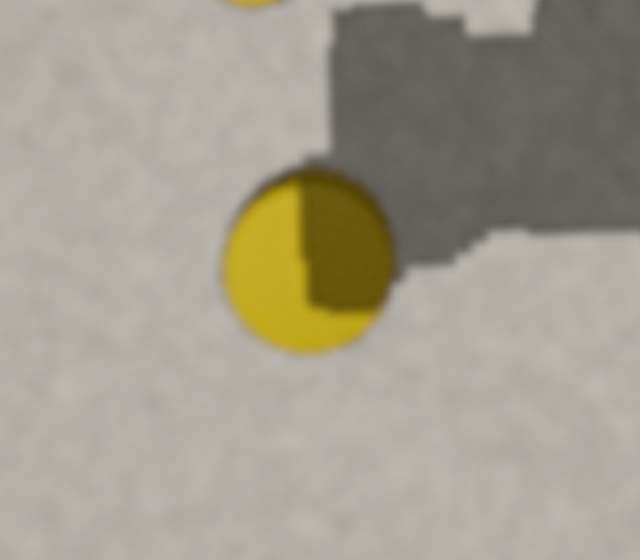

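Cap top disc is centred at crop (308,266), world (0.5335, 0.353), diameter about 43 mm.

Call:
play_rows(series=[[-0.016,-0.0125,0.14,0],[-0.016,-0.0125,0.14,0],[-0.016,-0.0125,0.14,0],[-0.016,-0.0125,0.14,0],[-0.016,-0.0125,0.14,0],[-0.016,-0.0125,0.14,0],[0,0,0,0],[0,0,0,0]])

```text
time: 14.48
position: [0.5341, 0.3504, 0.0666]
tcp_rot: [0.003, 0.716, -0.698, -0.001]
wrist_force: [0.1, -0.5, 0.1]
grip_width: 0.0939
```

```bash
python3 plan.py .5335 .353 .005 -1.54 20
```

```text
d [-0.0006  0.0026 -0.0616] dw 0.005 n 4 yaw -1.545 q6 2.04
[[-0.0036,0.0003,0.077,-0.0002],[-0.0036,0.0003,0.077,-0.0002],[-0.0036,0.0003,0.077,-0.0002],[-0.0036,0.0003,0.077,-0.0002]]
```

Call:
play_rows(series=[[-0.0035,0,0.077,0],[-0.0035,0,0.077,0],[-0.0035,0,0.077,0],[-0.0035,0,0.072,0],[0,0,0,0],[0,0,0,0],[0,0,0,0]])

```text
time: 15.07
position: [0.5369, 0.356, 0.0113]
tcp_rot: [-0.002, 0.717, -0.697, 0.001]
wrist_force: [-0.4, -0.4, -0.6]
grip_width: 0.0941
```

Call:
play_rows(series=[[0,0,0,0],[0,0,0,0],[0,0,0,0],[0,0,0,0],[0,0,0,0],[0,0,0,0],[0,0,0,0],[0,0,0,0]], hand=255)

```text
time: 15.73
position: [0.5352, 0.3554, 0.0083]
tcp_rot: [0.0, 0.717, -0.697, 0.0]
wrist_force: [0.1, -1.2, -0.4]
grip_width: 0.0443
```

Call:
play_rows(series=[[0,0,-0.05,0],[0,0,-0.15,0],[0,0,-0.19,0],[0,0,-0.19,0],[0,0,-0.19,0],[0,0,-0.15,0],[0,0,-0.05,0],[0,0,0,0]])

```text
time: 16.4
position: [0.5367, 0.3567, 0.2071]
tcp_rot: [-0.004, 0.717, -0.697, 0.001]
wrist_force: [0.3, -0.2, -0.7]
grip_width: 0.0431
```

```bash
python3 - <<'E'
from capw import *
p=arm.read_state()['position']; print(arm.read_state()['grip_width'])
st,s=capw(p[2]+.0297,p[0]-.06,p[0]+.06,p[1]-.06,p[1]+.06,'c2.png')
plan(.6265,-.1675,.25,-1.54)
E
```

```text
0.04308623923547239
16.4 [0.5367 0.3567 0.2071]
thr 143.0 ell [ 0.5398  0.3569 42.3764 51.9181] bbox x 0.5664720963133071 0.5142220963133071 y 0.37867999196862573 0.3346799919686257
d [ 0.0909 -0.5235  0.0466] dw 0.003 n 15 yaw -1.543 q6 2.04
[[0.1753,-0.0255,-0.0157,-3e-05],[0.1753,-0.0254,-0.0157,-3e-05],[0.1753,-0.0254,-0.0157,-3e-05],[0.1753,-0.0254,-0.0157,-3e-05],[0.1753,-0.0253,-0.0157,-3e-05],[0.1753,-0.0253,-0.0157,-3e-05],[0.1753,-0.0253,-0.0157,-3e-05],[0.1753,-0.0252,-0.0157,-3e-05]]
[[0.1753,-0.0252,-0.0157,-3e-05],[0.1753,-0.0252,-0.0157,-3e-05],[0.1753,-0.0251,-0.0157,-3e-05],[0.1753,-0.0251,-0.0157,-3e-05],[0.1753,-0.0251,-0.0157,-3e-05],[0.1753,-0.025,-0.0157,-3e-05],[0.1753,-0.025,-0.0157,-3e-05]]
```

View pics/c2.png

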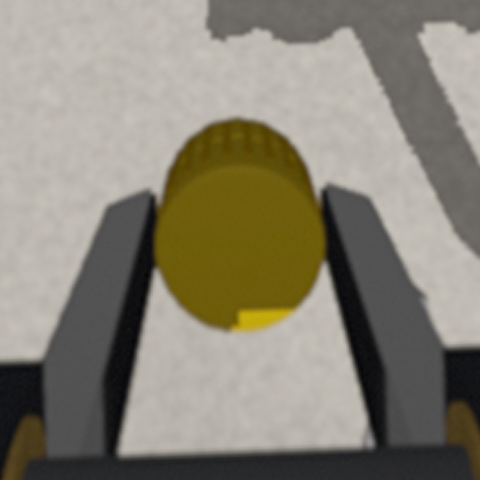

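Cap is held squarely: its disc centre at crop (240,245) puts the cap axis about 1.4 mm to -x of the TCP. The target TCP over the socket is therefore (0.6294, -0.1681).

Call:
play_rows(series=[[0.1,-0.015,-0.05,0],[0.175,-0.025,-0.03,0],[0.175,-0.025,-0.02,0],[0.175,-0.025,-0.015,0],[0.175,-0.025,-0.015,0],[0.175,-0.025,-0.015,0],[0.175,-0.025,-0.015,0],[0.175,-0.025,-0.015,0]])

```text
time: 17.12
position: [0.579, 0.0902, 0.233]
tcp_rot: [0.003, 0.717, -0.697, -0.003]
wrist_force: [0.9, -0.8, -0.2]
grip_width: 0.0426
```

Call:
play_rows(series=[[0.175,-0.025,-0.015,0],[0.175,-0.025,-0.015,0],[0.175,-0.025,0,0],[0.175,-0.025,0,0],[0.175,-0.025,0,0],[0.175,-0.025,0,0],[0.15,-0.02,0,0],[0,0,0,0]])

```text
time: 17.78
position: [0.6198, -0.1529, 0.2373]
tcp_rot: [0.003, 0.714, -0.7, -0.003]
wrist_force: [-0.7, 0.4, -2.1]
grip_width: 0.0435
```

```bash
python3 plan.py .6294 -.1681 .13 -1.54 25
```

```text
d [ 0.0096 -0.0152 -0.1073] dw 0.01 n 5 yaw -1.55 q6 1.22
[[0.0153,-0.0103,0.1072,-0.00033],[0.0154,-0.0102,0.1072,-0.00033],[0.0154,-0.0102,0.1072,-0.00033],[0.0154,-0.0102,0.1072,-0.00033],[0.0154,-0.0101,0.1072,-0.00033]]
```

Call:
play_rows(series=[[0.015,-0.01,0.1,0],[0.015,-0.01,0.1,0],[0.015,-0.01,0.1,0],[0.015,-0.01,0.1,0],[0.015,-0.01,0.1,0],[0,0,0,0],[0,0,0,0],[0,0,0,0]])

```text
time: 18.45
position: [0.6312, -0.1611, 0.1428]
tcp_rot: [0.0, 0.717, -0.697, -0.001]
wrist_force: [-0.2, 0.1, -0.6]
grip_width: 0.0432
```

```bash
python3 - <<'E'
from capw import *
p=arm.read_state()['position']; print(arm.read_state()['wrist_force'],arm.read_state()['tcp_rot'])
st,s=capw(p[2]+.0297,p[0]-.06,p[0]+.06,p[1]-.06,p[1]+.06)
o=ortho(s,.103,.55,.70,-.24,-.09,st,mm=.25)
a=ortho(s,p[2]+.0297,.55,.70,-.24,-.09,st,mm=.25)
cv2.imwrite('pics/c3.png',np.hstack([o,a])[:300,:,::-1] if 0 else np.hstack([cv2.resize(o,(400,400)),cv2.resize(a,(400,400))])[:,:,::-1])
plan(.6294,-.1681,.105,-1.54,25)
E
```

```text
[-0.22964449  0.1241056  -0.55000116] [ 2.79904310e-04  7.16999090e-01 -6.97073542e-01 -8.38502440e-04]
18.45 [ 0.6312 -0.1611  0.1428]
thr 95.0 ell [ 0.6299 -0.1609 41.1102 42.059 ] bbox x 0.6507161957508474 0.6087161957508473 y -0.14036518770815662 -0.18186518770815663
thr 95.0 ell [ 0.636  -0.1611 41.7841 57.4414] bbox x 0.6674661957508473 0.6087161957508473 y -0.13911518770815662 -0.1831151877081566
d [-0.0025 -0.0067 -0.0392] dw 0.003 n 2 yaw -1.543 q6 1.21
[[0.0165,0.0068,0.0981,-0.00021],[0.0165,0.0068,0.0981,-0.00021]]
```

View pics/c3.png

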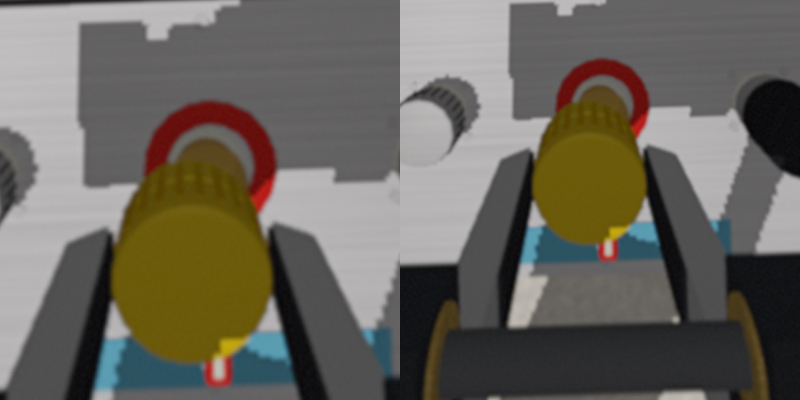

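The tag still lies round the socket. The cap's axis offset of -1.3 mm is confirmed, and it needs about 7 mm towards -y. Correcting that and going to just above contact.

Call:
play_rows(series=[[0.018,0.005,0,0],[0.018,0.0055,0,0],[0,0,0.05,0],[0,0,0.05,0],[0,0,0.045,0],[0,0,0,0],[0,0,0,0]])

```text
time: 19.08
position: [0.6287, -0.1686, 0.1125]
tcp_rot: [0.001, 0.717, -0.697, -0.002]
wrist_force: [0.1, 0.1, -1.1]
grip_width: 0.0434
```

```bash
python3 - <<'E'
from capw import *
p=arm.read_state()['position']; print(arm.read_state()['wrist_force'],arm.read_state()['tcp_rot'])
st,s=capw(p[2]+.0297,p[0]-.06,p[0]+.06,p[1]-.06,p[1]+.06)
plan(.6293,-.1684,.105,-1.54,25)
E
```

```text
[ 0.10226972  0.08380335 -1.06284706] [ 7.14720287e-04  7.16864580e-01 -6.97210285e-01 -1.57506551e-03]
19.0833 [ 0.6287 -0.1686  0.1125]
thr 96.0 ell [ 0.6274 -0.1684 41.16   42.278 ] bbox x 0.6484480437168806 0.6056980437168806 y -0.14786629870828027 -0.18936629870828026
thr 96.0 ell [ 0.6324 -0.1683 42.3422 53.7604] bbox x 0.6604480437168806 0.6056980437168806 y -0.14661629870828027 -0.19061629870828029
d [ 0.      0.0004 -0.0086] dw 0.003 n 1 yaw -1.543 q6 1.19
[[-0.0021,-0.0002,0.0429,-0.00048]]
```

Aligned: cap axis (0.6274, -0.1684) against port (0.628, -0.1682). Pressing down slowly.

Call:
play_rows(series=[[0,0,0.015,0],[0,0,0.015,0],[0,0,0.01,0],[0,0,0.01,0],[0,0,0,0]])

```text
time: 19.55
position: [0.63, -0.1688, 0.1044]
tcp_rot: [-0.0, 0.717, -0.697, 0.0]
wrist_force: [1.2, 0.9, -1.0]
grip_width: 0.0432
```

Call:
play_rows(series=[[0,0,0.01,0],[0,0,0.01,0],[0,0,0,0]])

```text
time: 19.8
position: [0.6301, -0.169, 0.1009]
tcp_rot: [-0.0, 0.717, -0.697, 0.001]
wrist_force: [0.8, 0.0, -1.5]
grip_width: 0.0432
```

Call:
play_rows(series=[[-0.002,0.003,0.01,0],[0,0,0.01,0],[0,0,0,0]])

```text
time: 20.05
position: [0.6292, -0.1685, 0.0955]
tcp_rot: [-0.0, 0.717, -0.697, -0.0]
wrist_force: [2.0, 0.1, -2.1]
grip_width: 0.0434
```

Call:
play_rows(series=[[0,0,0.01,0],[0,0,0.01,0],[0,0,0,0]])

```text
time: 20.3
position: [0.6296, -0.1685, 0.0953]
tcp_rot: [-0.001, 0.717, -0.697, 0.001]
wrist_force: [-1.5, 2.0, 8.0]
grip_width: 0.0431
```

Call:
play_rows(series=[[0,0,0.01,0],[0,0,0.01,0],[0,0,0,0],[0,0,0,0]])

```text
time: 20.63
position: [0.6297, -0.1685, 0.0952]
tcp_rot: [-0.001, 0.717, -0.697, 0.002]
wrist_force: [-5.4, 3.1, 17.9]
grip_width: 0.0432
```

```bash
python3 - <<'E'
from capw import *
p=arm.read_state()['position']; print(p,arm.read_state()['wrist_force'],arm.read_state()['tcp_rot'])
st,s=capw(p[2]+.0297,p[0]-.06,p[0]+.06,p[1]-.06,p[1]+.06)
capw(.125,p[0]-.06,p[0]+.06,p[1]-.06,p[1]+.06)
E
```

```text
[ 0.6297351  -0.16852912  0.09520044] [-5.37359495  3.09910345 17.91416309] [-0.00110063  0.71695225 -0.6971182   0.00211481]
20.6333 [ 0.6297 -0.1685  0.0952]
thr 98.0 ell [ 0.6281 -0.1682 41.1786 42.2774] bbox x 0.6489850980513893 0.6064850980513892 y -0.14752912075521868 -0.1892791207552187
thr 98.0 ell [ 0.6329 -0.1681 42.5406 53.146 ] bbox x 0.6599850980513892 0.6064850980513892 y -0.14652912075521868 -0.19052912075521866
20.6833 [ 0.6297 -0.1685  0.0952]
thr 98.0 ell [ 0.6282 -0.1682 41.1594 42.2666] bbox x 0.6492350980513892 0.6064850980513892 y -0.14752912075521868 -0.1892791207552187
thr 98.0 ell [ 0.633  -0.1681 42.521  53.0904] bbox x 0.6599850980513892 0.6064850980513892 y -0.14652912075521868 -0.1902791207552187
```

Hard stop: 18 N with the TCP fixed at 0.0952, which implies the rim is 12 mm above the lid (home). I'll confirm with the fixed cameras.

```bash
python3 - <<'E'
from m import *
im=[]
for n in('scene','side'):
    s=arm.snapshot(n); f=np.array(s['frame']); hsv=cv2.cvtColor(f,cv2.COLOR_RGB2HSV)
    y=((hsv[...,0]>18)&(hsv[...,0]<34)&(hsv[...,1]>120)&(hsv[...,2]>40))
    c=proj(s,(.628,-.168,.106)); u,v=int(c[0]),int(c[1]); w=y[v-20:v+20,u-20:u+20]; ys,xs=np.where(w)
    print(n,c,'yellow u',xs.min()+u-20,xs.max()+u-20,'v',ys.min()+v-20,ys.max()+v-20)
    for zr in(.087,.092,.097):
        t=np.linspace(0,2*np.pi,60); P_=[proj(s,(.628+.022*np.cos(a),-.168+.022*np.sin(a),z)) for a in t for z in(zr,zr+.038)]; P_=np.array(P_)
        print(' rim',zr,'pred u',P_[:,0].min().round(1),P_[:,0].max().round(1),'v',P_[:,1].min().round(1),P_[:,1].max().round(1))
    im.append(cv2.resize(f[v-25:v+25,u-25:u+25],(400,400),interpolation=cv2.INTER_CUBIC))
cv2.imwrite('pics/f.png',np.hstack(im)[:,:,::-1]); print(arm.read_state()['time'])
E
```

```text
scene [220.20493999 194.94000173] yellow u 212 230 v 174 206
 rim 0.087 pred u 210.1 230.1 v 183.5 206.4
 rim 0.092 pred u 209.7 229.8 v 182.2 205.2
 rim 0.097 pred u 209.3 229.4 v 181.0 204.0
side [285.8228704  160.76057388] yellow u 281 292 v 154 168
 rim 0.087 pred u 279.5 292.1 v 153.3 168.4
 rim 0.092 pred u 279.5 292.1 v 152.0 167.1
 rim 0.097 pred u 279.4 292.1 v 150.7 165.8
20.8333
```

View pics/f.png

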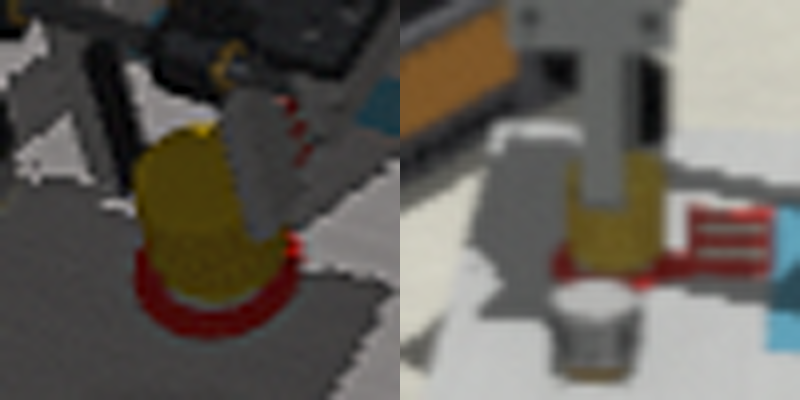

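Both fixed views fit a rim height of 12 mm: yellow lower edge at rows 206 and 168, against 206.4 and 168.4 predicted for home. The red tag lies flat under the cap. One settling check, then hand in.

Call:
play_rows(series=[[0,0,0,0],[0,0,0,0],[0,0,0,0],[0,0,0,0],[0,0,0,0],[0,0,0,0]])

```text
time: 21.33
position: [0.6297, -0.1685, 0.0952]
tcp_rot: [-0.001, 0.717, -0.697, 0.002]
wrist_force: [-5.8, 4.6, 18.0]
grip_width: 0.0431
```

```bash
python3 - <<'E'
from h import *
s=arm.read_state(); print(s['time'],s['position'],s['wrist_force'],s['grip_width'],np.abs(s['qd']).max())
if s['wrist_force'][2]>10: print(arm.job_done())
E
```

```text
21.3333 [ 0.62971791 -0.16854306  0.09517827] [-5.82214929  4.64779136 18.01927797] 0.04313702497997681 0.0020882445739266718
the job is handed in; nothing more can be done
None
```

I hung the smallest red tag (36 mm hole) on the bare middle socket with its flag to the box's -x side and let go of it. I then pressed the larger, 44 mm yellow cap onto the same socket and handed the job in at 21.3 s, still gripping and pressing the cap.

**Last checks:**
- The push was a steady 18 N up, with about 7 N sideways. The arm was still.
- The rim is about 12 mm above the lid by TCP height, and both fixed cameras agree to within a pixel.
- The cap axis is within about 1 mm of the socket.
- The tag shows flat on the lid under the cap. Its ring was 1–2 mm off axis when I released it.

**Not seen directly:** the 10–20 N peak of the click did not show in my sparse force samples. I conclude the cap is home from the drop in height, the hard stop and the camera views. I moved none of the bystanders on purpose, but I did not re-measure where they are.

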